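# Column the cartons in the tray and hold the deep lid over them

## Task

Finish packing this order: set the two loose long white cartons gently, one after the other, squarely on the white carton that is already in the kraft tray, so that all three make one straight column lined up with it. Then fetch the deep kraft lid, carrying it over the things standing in between, and hold it rim down, level, centred and lined up with the column, about a centimetre above the top carton and never touching any of the three, so that I can lay the delivery note in before it goes on. Finish while still holding the lid there; leave the tray, the short carton, the pen cup and the bottle where they stand.

Things in the scene. Friction and masses are not known exactly. Their poses are not given: they have to be found in the camera images.
- tray: Shallow open kraft-board tray, 158 x 52 x 28 mm (x, y, z), walls and floor 2 mm, inner space 154 x 48 mm; loose on the bench, 0.3 kg. Origin: centre of its underside; x along its length, z up.
- carton_in_tray: Closed white carton, 150 x 44 x 36 mm (x, y, z), about 0.14 kg, lying flat in the tray with 2 mm play on each side; its underside is 2 mm and its top 38 mm above the bench, 10 mm above the tray's rim (top of the finished column: 110 mm). Origin: centre of its underside; x along its length, z up.
- carton_a: Loose long white carton, same as the one in the tray: 150 x 44 x 36 mm (x, y, z), closed, rigid, about 0.14 kg, lying flat on the bench right of the tray. Origin: centre of its underside; x along its length, z up. It can be gripped across its 44 mm width. The two loose long cartons are alike and may go on in either order.
- carton_b: The other loose long white carton, 150 x 44 x 36 mm, like carton_a in every way.
- short_carton: Bystander: short closed white carton, 92 x 44 x 36 mm (x, y, z), on the bench in one row with the two long ones (their places in the row vary); not part of this order. Origin: centre of its underside.
- lid: Deep rigid kraft lid, open below, 171 x 65 x 94 mm (x, y, z) outside, walls and roof 2.5 mm, inner space 166 x 60 mm, about 0.13 kg; stands rim down on the bench, left of pen cup and bottle; a 29 x 14 mm thumb notch at mid-rim and a white sticker on each long side. Grip it from above across its 65 mm width near the roof. Origin: centre of the open rim plane (underside); x along its length, z up.
- pen_cup: Bystander: grey cup with pens, 76 mm across, 141 mm tall, standing loose between the lid and the tray. Origin: centre of its underside.
- cleaner_bottle: Bystander: slim white squeeze bottle with a pointed cap, 43 mm across, 129 mm tall, standing loose between the lid and the tray. Origin: centre of its underside.

How it is judged:
By the outcome, as a careful person would: the job done as asked, in the order asked, and still so for the second after the job is handed in, while the arm keeps its last pose, push and grip.
It also fails if it takes over 70 s, if anything falls off the work surface, if the arm or the gripper's body presses on something with over 40 N, if the wrist force passes 120 N, or if a joint passes its speed limit or range.

## Robot

A 7-joint arm with a two-finger parallel gripper is mounted at the origin on a cart in front of the work surface, level with it; the furniture and walls round the work are solid. World frame = base frame: x ahead of the robot, y to its left, z up, the work surface at z = 0. Lengths are in m, angles in rad, forces in N, time in s.
With the tool pointing down it reaches from about 0.425 to 0.925 m from the base axis. Payload 6.8 kg.
Tool frame: the origin (TCP) lies midway between the tips of the shut fingers; the grasp point (between the pads) lies 19 mm behind it; z points along the fingers, y is the line along which they close (so a half turn about z gives the same grasp; the last joint's range is limited). The gripper opens to 85 mm and grips with 20 to 120 N. Pads are 22 mm wide; open, the fingers measure 114 mm over their backs; the gripper's body (76 mm by 85 mm) begins 54 mm behind the grasp point. The pads swing forward as they close: fully open they stand 13 mm farther back than shut.
Start: joints at [-1.436, 0.477, 0.022, 1.555, -0.011, 1.109, -0.083], TCP at [0.162, 0.655, 0.231] pointing down, gripper open.
Joint ranges: [-2.96, 2.96], [-0.34, 2.1], [-1.41, 1.46], [0.24, 2.44], [-1.37, 4.51], [0.17, 1.92], [-2.96, 2.96]. Speed limits (rad/s): [2.39, 2.39, 3.14, 3.14, 3.14, 3.14, 3.14].

## Interface

Orientations are given as a rotation vector (axis times angle).
In Python, from bench import status, vision, r gives the robot as it stands. The module is installed in compiled form; this text tells all that it offers.
- The arm moves only by the shell command python3 -m handwheel 'ROWS' [OPENING] [FORCE]. ROWS is JSON, a list of rows, each an object with "dp": the shift along the tool's x, y, z in m, a list of three; "delta_rot": the turn, a rotation vector about the tool's x, y, z in rad, a list of three. In form: [{"dp": [x, y, z], "delta_rot": [rx, ry, rz]}, ...]. A call has 1 to 12 rows; each row is the pose to reach, as a shift and turn from the pose commanded when the call began, along the tool's axes at that moment; what a row does not reach only later rows make up. A row lasts 1/8 s, in which the tool goes at most 62.5 mm and 10.7 degrees, less where a joint would pass 70% of its speed; a pose out of reach is approached as far as the arm can. A call with a gripper value outside its range is refused whole. OPENING is the opening, from 0 (shut) to 1 (fully open), set as the call begins (- or left out, the last holds). The fingers move at their own pace and stop on an object; FORCE is the grip in N (left out, the last holds). Time passes only in rows, so rows that repeat a pose let the fingers close. It gives the time, the measured TCP pose, the force, the opening and the grip force at its end, in the units of the state.
- status.get_obs(): the state, without advancing time (a new reading comes with each control period).
- vision.grab_frame(name): name is "scene" or "top" or "wrist"; returns a dict with "img" (480x640x3 uint8, blue, green, red), "fovy" (degrees; the focal length in pixels is half the picture's height over the tangent of half this angle, whatever the lens; pixels are square), "cx", "cy" (the principal point, pixels), "world_from_camera" (4x4, takes a point from camera to world coordinates). Camera axes: x right, y up, looking along -z (the intrinsics and any distortion apply to the point x, -y, -z); pixel columns grow to the right and rows downward; lengths in m; the calibration is good to about 2 mm. The wrist camera is an equidistant fisheye: a pixel r from the principal point sees the ray r / f radians off the axis. A picture is of the moment at which its call begins. There is no depth.
- r.hand_in(): hands the job in; it is judged then, once.
The state is a dict: "clock": time; "joints": joint angles; "qvel": joint speeds; "tau": joint torques, N m; "tcp_pos": TCP position; "orientation": TCP orientation; "contact_force": force on the tool from outside, world axes, zero at the start; "moment": the same for the moment, N m; "grip_width": finger opening in m; "gripper_force": force on a finger pad.
Only numpy, scipy, OpenCV 4.12 (cv2) and the standard library are available. Lean on these libraries where they do the work, as an engineer would, in place of code of your own. Each camera call takes 0.05 s, during which the arm holds its last target. There are 200 camera calls.

## Working session

There is one attempt and no reset: what is moved stays moved. The work goes in short steps, Python scripts to look and compute and a shell command to move; the robot and the scene stay as the last step left them, time stands still between calls to the robot, and variables do not carry over. Pictures are saved under pics/ and viewed, at most 10 in all, crops included, and the job is handed in when it is done.

```bash
mkdir -p pics
python3 - <<'E'
from bench import status, vision, r
import cv2, numpy as np
o=status.get_obs(); print({k:np.round(v,4).tolist() for k,v in o.items()})
for n in ("scene","top"):
    f=vision.grab_frame(n); cv2.imwrite(f"pics/{n}0.png",f["img"]); print(n,f["fovy"],f["cx"],f["cy"],np.round(f["world_from_camera"],4).tolist(),[k for k in f])
E
```

```text
{'clock': 0.0, 'joints': [-1.4361, 0.4778, 0.0223, 1.5565, -0.0115, 1.1093, -0.0831], 'qvel': [0.0028, -0.0013, 0.0021, 0.0013, 0.0006, 0.0008, 0.0022], 'tau': [-0.0004, -59.6453, 1.6077, -28.1184, 0.0125, 0.0096, -0.0], 'tcp_pos': [0.1621, 0.6546, 0.2303], 'orientation': [-0.3804, -3.1184, 0.0029], 'contact_force': [-0.2213, 0.0686, 0.1988], 'moment': [0.0423, -0.0581, -0.0058], 'gripper_force': 0.0, 'grip_width': 0.0857}
scene 55.46969438795317 319.62700872463677 240.06480052989522 [[0.7612, 0.3139, -0.5676, -0.1008], [-0.6486, 0.3745, -0.6627, -0.7862], [0.0045, 0.8725, 0.4886, 0.5804], [0.0, 0.0, 0.0, 1.0]] ['img', 'fovy', 'cx', 'cy', 'world_from_camera']
top 50.05505366452351 311.4017972275222 238.44446419300223 [[0.0074, 0.9898, -0.1422, 0.3028], [-1.0, 0.0074, -0.0007, -0.0463], [0.0003, 0.1422, 0.9898, 1.5832], [0.0, 0.0, 0.0, 1.0]] ['img', 'fovy', 'cx', 'cy', 'world_from_camera']
```

View pics/top0.png

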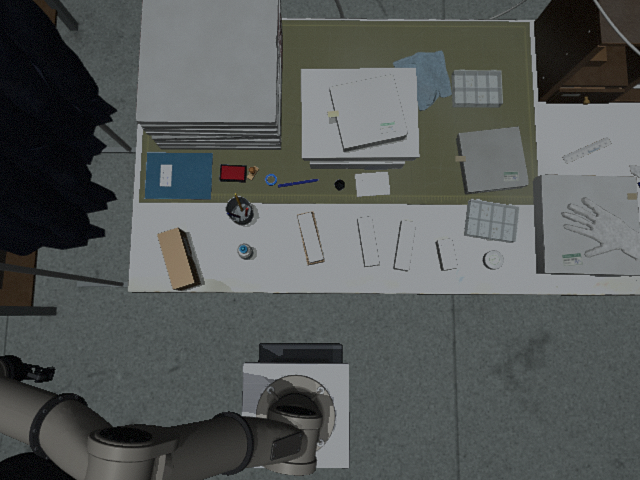

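View pics/scene0.png

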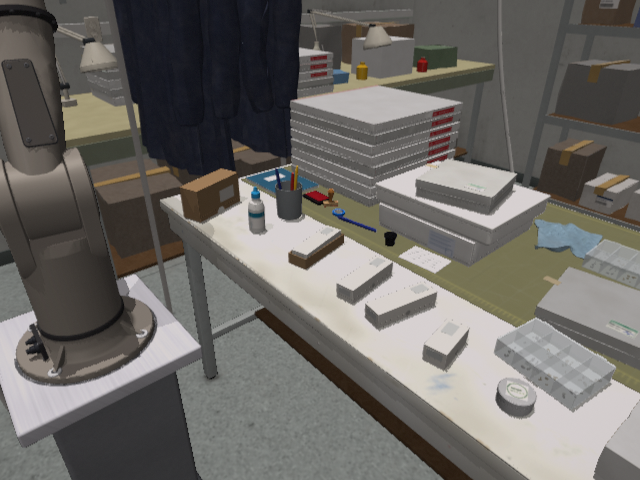

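The top view shows the lid at about (179,258), cup (240,211), bottle (245,251), tray with its carton (311,238), the two long cartons (369,241) and (405,245), and the short one (447,254). The scene view agrees with this. Next I'll take coarse positions from the top view.

```bash
cat > h.py <<'E'
import cv2, numpy as np
from scipy.spatial.transform import Rotation as R
from bench import status, vision, r
def rays(f,px,fish=False):
    px=np.atleast_2d(np.asarray(px,float)); h=f["img"].shape[0]
    F=h/2/np.tan(np.radians(f["fovy"])/2)
    d=(px-[f["cx"],f["cy"]])/F
    if fish:
        t=np.linalg.norm(d,axis=1); k=np.sin(t)/np.maximum(t,1e-9)
        v=np.c_[d[:,0]*k,-d[:,1]*k,-np.cos(t)]
    else: v=np.c_[d[:,0],-d[:,1],-np.ones(len(d))]
    T=np.array(f["world_from_camera"]); return T[:3,3], v@T[:3,:3].T
def onplane(f,px,z,fish=False):
    c,v=rays(f,px,fish); return (c+v*((z-c[2])/v[:,2])[:,None])[:,:2]
def project(f,P,fish=False):
    T=np.array(f["world_from_camera"]); p=(np.atleast_2d(P)-T[:3,3])@T[:3,:3]
    F=f["img"].shape[0]/2/np.tan(np.radians(f["fovy"])/2)
    x,y,z=p[:,0],-p[:,1],-p[:,2]; rr=np.hypot(x,y)
    s=np.arctan2(rr,z)/np.maximum(rr,1e-9) if fish else 1/z
    return np.c_[x*s,y*s]*F+[f["cx"],f["cy"]]
def tool():
    o=status.get_obs(); return np.array(o["tcp_pos"]),R.from_rotvec(o["orientation"])
def rect(P):
    (c,s,a)=cv2.minAreaRect(np.asarray(P*1000,np.float32).reshape(-1,1,2))
    if s[0]<s[1]: s=s[::-1]; a+=90
    return np.round(c,1),np.round(s,1),round((a+90)%180-90,2)
E
python3 - <<'E'
from h import *
f=vision.grab_frame("top"); g=cv2.cvtColor(f["img"],cv2.COLOR_BGR2GRAY)
for n,(u,v),z in (("tray",(311,238),.038),("c1",(369,241),.036),("c2",(405,245),.036),("sh",(447,254),.036),("lid",(175,258),.094),("cup",(240,211),.1),("bot",(245,251),.1)):
    print(n,onplane(f,(u,v),z).round(3))
p,q=tool(); print(q.as_matrix().round(3))
w=vision.grab_frame("wrist"); T=np.array(w["world_from_camera"]); print("cam in tool",((T[:3,3]-p)@q.as_matrix()).round(3),(q.as_matrix().T@T[:3,:3]).round(3).tolist(),w["fovy"],w["cx"],w["cy"])
c=g[195:300,140:480]; c=cv2.createCLAHE(4,(4,4)).apply(c)
cv2.imwrite("pics/topcrop.png",cv2.resize(c[:, 110:],None,fx=3.4,fy=3.4,interpolation=cv2.INTER_CUBIC))
E
```

```text
tray [[ 0.526 -0.044]]
c1 [[ 0.518 -0.22 ]]
c2 [[ 0.507 -0.329]]
sh [[ 0.481 -0.456]]
lid [[0.456 0.351]]
cup [[0.596 0.165]]
bot [[0.478 0.147]]
[[-0.971  0.24  -0.   ]
 [ 0.24   0.971 -0.001]
 [-0.    -0.001 -1.   ]]
cam in tool [ 0.078  0.    -0.143] [[0.001, 0.953, 0.302], [1.0, -0.001, 0.0], [0.0, 0.302, -0.953]] 65.70646984690485 315.62431730443154 232.8660485924599
```

```bash
python3 -m handwheel '[{"dp":[-0.04,-0.03,-0.005],"delta_rot":[0,0,-0.05]},{"dp":[-0.365,-0.276,-0.02],"delta_rot":[0,0,-0.243]},{"dp":[-0.365,-0.276,-0.02],"delta_rot":[0,0,-0.243]},{"dp":[-0.365,-0.276,-0.02],"delta_rot":[0,0,-0.243]},{"dp":[-0.365,-0.276,-0.02],"delta_rot":[0,0,-0.243]},{"dp":[-0.365,-0.276,-0.02],"delta_rot":[0,0,-0.243]},{"dp":[-0.365,-0.276,-0.02],"delta_rot":[0,0,-0.243]},{"dp":[-0.365,-0.276,-0.02],"delta_rot":[0,0,-0.243]},{"dp":[-0.365,-0.276,-0.02],"delta_rot":[0,0,-0.243]}]'
```

```text
clock: 1.32
tcp_pos: [0.4522, 0.2965, 0.2514]
orientation: [0.009, 3.141, -0.001]
contact_force: [-0.6, 0.8, 0.1]
grip_width: 0.0855
gripper_force: 0.0
```

```bash
python3 -m handwheel '[{"dp":[-0.01,-0.04,0],"delta_rot":[0,0,0]},{"dp":[-0.05,-0.447,0],"delta_rot":[0,0,0]},{"dp":[-0.05,-0.447,0],"delta_rot":[0,0,0]},{"dp":[-0.05,-0.447,0],"delta_rot":[0,0,0]},{"dp":[-0.05,-0.447,0],"delta_rot":[0,0,0]},{"dp":[-0.05,-0.447,0],"delta_rot":[0,0,0]},{"dp":[-0.05,-0.447,0],"delta_rot":[0,0,0]},{"dp":[-0.05,-0.447,0],"delta_rot":[0,0,0]},{"dp":[-0.05,-0.447,0],"delta_rot":[0,0,0]},{"dp":[-0.05,-0.447,0],"delta_rot":[0,0,0]},{"dp":[-0.05,-0.447,0],"delta_rot":[0,0,0]}]'
python3 - <<'E'
from h import *
f=vision.grab_frame("wrist"); cv2.imwrite("pics/w1.png",f["img"]); np.save("w1.npy",f,allow_pickle=True)
for P in ((.526,-.044,.038),(.518,-.22,.036),(.507,-.329,.036)): print(project(f,P,True).round())
E
```

```text
clock: 2.7
tcp_pos: [0.5006, -0.1454, 0.2511]
orientation: [0.005, -3.141, -0.001]
contact_force: [0.1, -0.6, -0.9]
grip_width: 0.0853
gripper_force: 0.0
[[414. 225.]]
[[241. 216.]]
[[143. 206.]]
```

View pics/w1.png

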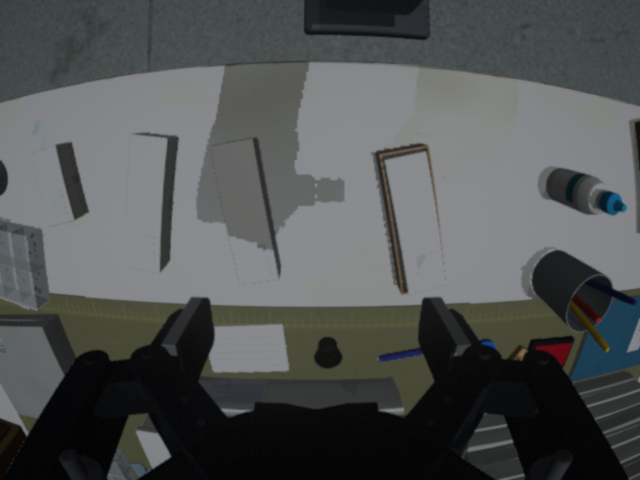

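The wrist view shows the short carton at (63,185), the long ones at (150,200) and (247,210), and the tray with its carton at (412,220). I'll rectify this to the carton-top plane and fit edge lines.

```bash
cat >> h.py <<'E'
def rectify(f,x0,x1,y0,y1,z,s=.0005,fish=True):
    # rows: x from x1 (top) down to x0 ; cols: y from y1 (left) to y0
    xs=np.arange(x1,x0,-s); ys=np.arange(y1,y0,-s)
    X,Y=np.meshgrid(xs,ys,indexing="ij")
    m=project(f,np.c_[X.ravel(),Y.ravel(),np.full(X.size,z)],fish).astype(np.float32).reshape(*X.shape,2)
    return cv2.remap(f["img"],m[...,0],m[...,1],cv2.INTER_CUBIC)
def lines(img,x1,y1,s=.0005,L=.025):
    g=cv2.createCLAHE(4,(4,4)).apply(cv2.cvtColor(img,cv2.COLOR_BGR2GRAY))
    l=cv2.createLineSegmentDetector(cv2.LSD_REFINE_STD,1.0).detect(g)[0].reshape(-1,4)
    out=[]
    for a,b,c,d in l:
        P=np.array([[x1-b*s,y1-a*s],[x1-d*s,y1-c*s]]); n=np.linalg.norm(P[1]-P[0])
        if n>L:
            if P[0,0]>P[1,0]: P=P[::-1]
            v=P[1]-P[0]; out.append((*np.round(P.ravel()*1000,1),round(float(np.degrees(np.arctan2(v[1],v[0]))),1),round(n*1000)))
    return g,sorted(out,key=lambda t:t[1])
E
python3 - <<'E'
from h import *
f=np.load("w1.npy",allow_pickle=True).item()
im=rectify(f,.41,.63,-.42,.02,.036,.0006); g,l=lines(im,.63,.02,.0006,.03)
for t in l: print(*t)
cv2.imwrite("pics/r1.png",g)
E
```

```text
430.3 -416.9 511.1 -402.8 9.9 82
429.5 -336.0 436.0 -294.8 81.1 42
435.8 -294.3 582.6 -319.5 -9.8 149
620.5 -292.9 621.3 -419.5 -89.6 127
435.6 -281.9 568.4 -304.5 -9.7 135
438.7 -210.0 445.1 -247.9 -80.5 38
440.7 -206.4 586.3 -183.9 8.8 147
439.7 -200.6 513.3 -189.6 8.5 74
455.9 -89.3 510.5 -77.1 12.5 56
455.6 -84.1 601.7 -51.5 12.6 150
461.5 -77.9 605.4 -42.6 13.8 148
551.9 -67.8 593.8 -59.3 11.4 43
519.3 -67.1 588.2 -51.9 12.4 71
445.1 -37.4 454.9 -82.9 -77.8 47
450.8 -37.0 460.8 -77.7 -76.2 42
447.3 -36.6 457.1 -79.9 -77.3 44
452.0 -36.3 538.0 -15.5 13.6 88
456.6 -31.4 538.7 -11.9 13.3 84
619.4 -27.7 620.3 -261.1 -89.8 233
```

View pics/r1.png

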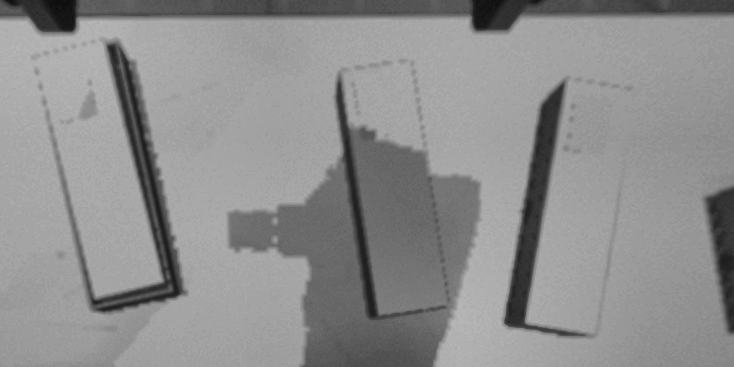

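Cartons found: c1 centre about (0.517,-0.217) with yaw 8.8°, c2 about (0.5055,-0.3286) with yaw -9.8°, and the tray at yaw about 13.6°. The lengths match the sizes given. Next I'll go above c1 and look more closely.

```bash
python3 -m handwheel '[{"dp":[-0.006,-0.03,0.04],"delta_rot":[0,0,-0.06]},{"dp":[-0.017,-0.067,0.08],"delta_rot":[0,0,-0.154]},{"dp":[-0.017,-0.067,0.111],"delta_rot":[0,0,-0.154]},{"dp":[-0.017,-0.067,0.121],"delta_rot":[0,0,-0.154]},{"dp":[-0.017,-0.067,0.121],"delta_rot":[0,0,-0.154]},{"dp":[-0.017,-0.067,0.121],"delta_rot":[0,0,-0.154]}]'
python3 - <<'E'
from h import *
f=vision.grab_frame("wrist"); np.save("w2.npy",f,allow_pickle=True)
p,q=tool(); print(p.round(4),q.as_matrix()[:2,:2].round(3).tolist())
im=rectify(f,.41,.62,-.29,-.14,.036,.0003); g,l=lines(im,.62,-.14,.0003,.02)
for t in l: print(*t)
cv2.imwrite("pics/r2.png",g)
E
```

```text
clock: 3.5
tcp_pos: [0.5184, -0.214, 0.1317]
orientation: [-0.243, 3.13, -0.001]
contact_force: [0.3, -0.1, -0.1]
grip_width: 0.0853
gripper_force: 0.0
[ 0.5184 -0.2141  0.1317] [[-0.988, -0.154], [-0.154, 0.988]]
581.8 -283.3 602.0 -280.3 8.4 20
461.5 -247.2 487.6 -244.1 6.7 26
463.9 -245.6 502.5 -239.7 8.8 39
440.7 -207.8 446.9 -247.8 -81.2 41
543.9 -189.5 566.3 -185.6 9.9 23
```

View pics/r2.png

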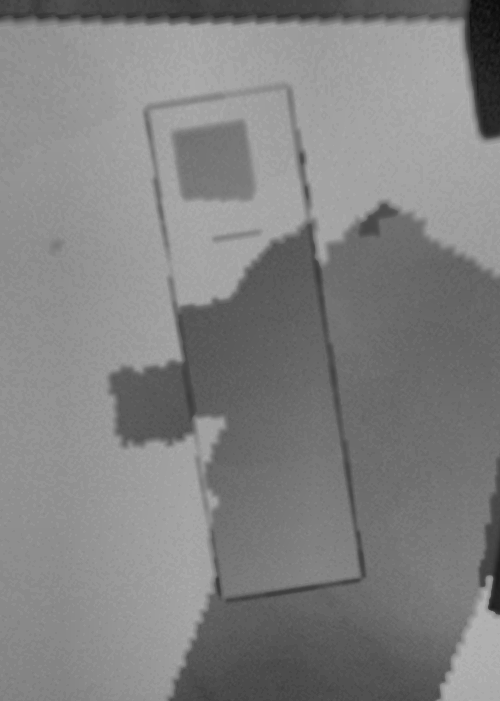

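The rectified corners give c1 centre (0.5173,-0.2165), yaw 8.7° and size 149×43 mm, which matches. Descending and gripping.

```bash
python3 -m handwheel '[{"dp":[0.0015,-0.0022,0.04],"delta_rot":[0,0,0]},{"dp":[0.0015,-0.0022,0.08],"delta_rot":[0,0,0]},{"dp":[0.0015,-0.0022,0.105],"delta_rot":[0,0,0]},{"dp":[0.0015,-0.0022,0.12],"delta_rot":[0,0,0]},{"dp":[0.0015,-0.0022,0.12],"delta_rot":[0,0,0]},{"dp":[0.0015,-0.0022,0.12],"delta_rot":[0,0,0]}]' && python3 -m handwheel '[{"dp":[0,0,0],"delta_rot":[0,0,0]},{"dp":[0,0,0],"delta_rot":[0,0,0]},{"dp":[0,0,0],"delta_rot":[0,0,0]},{"dp":[0,0,0],"delta_rot":[0,0,0]},{"dp":[0,0,0],"delta_rot":[0,0,0]},{"dp":[0,0,0],"delta_rot":[0,0,0]}]' 0.3 30
```

```text
clock: 4.3
tcp_pos: [0.5171, -0.2172, 0.0115]
orientation: [-0.242, 3.13, -0.001]
contact_force: [-0.4, -0.5, 0.2]
grip_width: 0.0852
gripper_force: 0.0
clock: 5.05
tcp_pos: [0.5166, -0.217, 0.0109]
orientation: [-0.242, 3.131, -0.0]
contact_force: [-1.0, 0.0, 6.7]
grip_width: 0.0437
gripper_force: 31.8
```

```bash
python3 -m handwheel '[{"dp":[0,0,-0.015],"delta_rot":[0,0,0]},{"dp":[0,0,-0.05],"delta_rot":[0,0,0]},{"dp":[0,0.01,-0.09],"delta_rot":[0,0,-0.02]},{"dp":[-0.01,0.04,-0.12],"delta_rot":[0,0,-0.06]},{"dp":[-0.017,0.07,-0.12],"delta_rot":[0,0,-0.086]},{"dp":[-0.02,0.085,-0.12],"delta_rot":[0,0,-0.086]},{"dp":[-0.02,0.085,-0.12],"delta_rot":[0,0,-0.086]},{"dp":[-0.02,0.085,-0.12],"delta_rot":[0,0,-0.086]},{"dp":[-0.02,0.085,-0.12],"delta_rot":[0,0,-0.086]}]'
python3 - <<'E'
from h import *
f=vision.grab_frame("wrist"); np.save("w3.npy",f,allow_pickle=True)
p,q=tool(); print(p.round(4),q.as_matrix()[:2,:2].round(4).tolist(),status.get_obs()["grip_width"])
A=rectify(f,.42,.63,-.10,.02,.038,.0003); ga,l=lines(A,.63,.02,.0003,.025)
print("tray z38"); [print(*t) for t in l]
ztop=p[2]+.026; B=rectify(f,.42,.63,-.18,-.07,ztop,.0003); gb,l=lines(B,.63,-.07,.0003,.025)
print("held",ztop); [print(*t) for t in l]
cv2.imwrite("pics/r3.png",cv2.resize(np.hstack([ga,gb]),None,fx=.85,fy=.85,interpolation=cv2.INTER_AREA))
E
```

```text
clock: 6.18
tcp_pos: [0.5225, -0.1312, 0.13]
orientation: [0.373, -3.119, 0.001]
contact_force: [0.3, 0.4, -0.5]
grip_width: 0.0437
gripper_force: 31.0
[ 0.5225 -0.131   0.1301] [[-0.9718, -0.236], [-0.236, 0.9718]] 0.04338275978558501
tray z38
468.0 -98.3 505.6 -89.3 13.5 39
505.2 -89.5 546.0 -79.6 13.7 42
455.8 -85.1 552.3 -63.8 12.4 99
460.4 -78.9 558.6 -54.6 13.9 101
492.3 -74.6 537.5 -64.5 12.7 46
557.7 -54.9 577.1 -38.3 40.5 26
445.8 -40.3 455.5 -84.7 -77.6 45
447.5 -37.9 457.2 -82.0 -77.5 45
456.8 -33.0 512.1 -20.5 12.7 57
held 0.15607681288658562
456.1 -167.9 503.3 -156.4 13.7 49
503.7 -156.8 536.7 -149.2 12.9 34
447.9 -142.6 454.3 -167.7 -75.7 26
445.9 -127.5 455.6 -167.6 -76.4 41
446.3 -127.2 497.2 -115.1 13.3 52
445.4 -126.4 496.3 -114.2 13.5 52
451.3 -117.0 499.1 -106.4 12.4 49
458.6 -114.2 499.2 -105.1 12.6 42
453.7 -113.9 502.0 -101.8 14.0 50
449.2 -92.9 480.8 -85.3 13.6 32
```

View pics/r3.png

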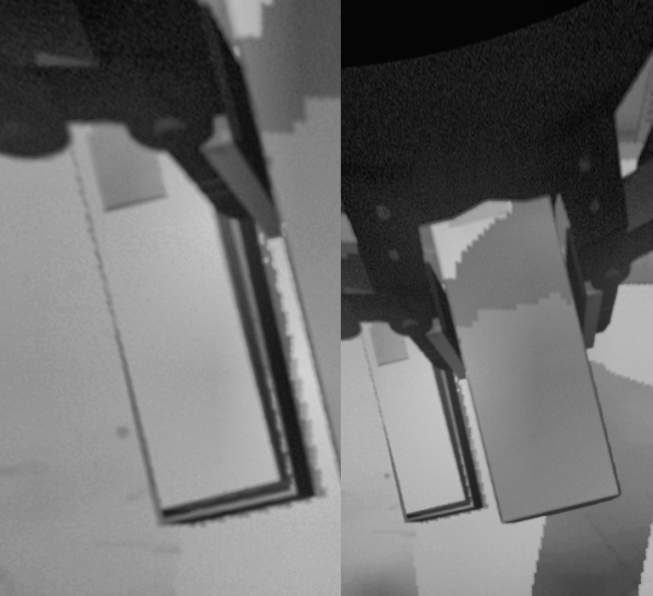

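The left panel shows the tray carton's near end, with white corners at about (163,510) and (280,483). The right panel shows the held carton's near corners at (503,522) and (620,493). The shift needed is about (+4.0,+90.3) mm with no yaw change, so I'll hover close above the tray.

```bash
python3 -m handwheel '[{"dp":[-0.006,0.02,0],"delta_rot":[0,0,0]},{"dp":[-0.015,0.055,0],"delta_rot":[0,0,0]},{"dp":[-0.0252,0.0868,0],"delta_rot":[0,0,0]},{"dp":[-0.0252,0.0868,0.02],"delta_rot":[0,0,0]},{"dp":[-0.0252,0.0868,0.05],"delta_rot":[0,0,0]},{"dp":[-0.0252,0.0868,0.065],"delta_rot":[0,0,0]},{"dp":[-0.0252,0.0868,0.068],"delta_rot":[0,0,0]},{"dp":[-0.0252,0.0868,0.068],"delta_rot":[0,0,0]},{"dp":[-0.0252,0.0868,0.068],"delta_rot":[0,0,0]}]'
python3 - <<'E'
from h import *
f=vision.grab_frame("wrist"); np.save("w4.npy",f,allow_pickle=True)
p,q=tool(); print(p.round(4),q.as_matrix()[:2,:2].round(4).tolist())
for z in (p[2]+.025,.028):
    A=rectify(f,.42,.50,-.11,.01,z,.0002); g,l=lines(A,.50,.01,.0002,.02)
    print(z); [print(*t) for t in l]
E
```

```text
clock: 7.35
tcp_pos: [0.5274, -0.0396, 0.0631]
orientation: [-0.376, 3.117, -0.0]
contact_force: [0.7, -0.4, -1.4]
grip_width: 0.0436
gripper_force: 30.9
[ 0.5273 -0.0395  0.0631] [[-0.9713, -0.2377], [-0.2377, 0.9713]]
0.08807647114831083
474.6 -73.3 494.5 -68.4 13.6 21
420.1 -51.2 448.9 -51.2 0.0 29
453.0 -45.6 460.5 -76.3 -76.1 32
451.5 -44.1 458.4 -71.7 -76.1 29
450.5 -43.2 455.6 -65.0 -76.8 22
0.028
456.5 -52.3 462.7 -77.1 -76.1 26
448.8 -49.2 456.1 -82.4 -77.6 34
451.5 -37.4 461.9 -79.3 -76.1 43
```

```bash
python3 -m handwheel '[{"dp":[0.0011,-0.0011,0.004],"delta_rot":[0,0,0]},{"dp":[0.0011,-0.0011,0.008],"delta_rot":[0,0,0]},{"dp":[0.0011,-0.0011,0.011],"delta_rot":[0,0,0]},{"dp":[0.0011,-0.0011,0.012],"delta_rot":[0,0,0]},{"dp":[0.0011,-0.0011,0.013],"delta_rot":[0,0,0]},{"dp":[0.0011,-0.0011,0.013],"delta_rot":[0,0,0]},{"dp":[0.0011,-0.0011,0.013],"delta_rot":[0,0,0]}]'
```

```text
clock: 8.28
tcp_pos: [0.5259, -0.0408, 0.0493]
orientation: [-0.376, 3.119, 0.0]
contact_force: [0.6, 0.0, -1.7]
grip_width: 0.0435
gripper_force: 31.0
```

```bash
python3 -m handwheel '[{"dp":[0,0,0.0004],"delta_rot":[0,0,0]},{"dp":[0,0,0.0008],"delta_rot":[0,0,0]},{"dp":[0,0,0.0008],"delta_rot":[0,0,0]},{"dp":[0,0,0.0008],"delta_rot":[0,0,0]}]'
```

```text
clock: 8.78
tcp_pos: [0.526, -0.0408, 0.0489]
orientation: [-0.376, 3.119, 0.0]
contact_force: [-1.7, 0.1, 5.0]
grip_width: 0.0436
gripper_force: 31.8
```

```bash
python3 -m handwheel '[{"dp":[0,0,0],"delta_rot":[0,0,0]},{"dp":[0,0,0],"delta_rot":[0,0,0]},{"dp":[0,0,0],"delta_rot":[0,0,0]},{"dp":[0,0,0],"delta_rot":[0,0,0]},{"dp":[0,0,-0.03],"delta_rot":[0,0,0]},{"dp":[0,0,-0.07],"delta_rot":[0,0,0]},{"dp":[0,0,-0.11],"delta_rot":[0,0,0]},{"dp":[0.01,-0.02,-0.15],"delta_rot":[0,0,0]},{"dp":[0.02,-0.04,-0.16],"delta_rot":[0,0,0]},{"dp":[0.02,-0.04,-0.16],"delta_rot":[0,0,0]},{"dp":[0.02,-0.04,-0.16],"delta_rot":[0,0,0]}]' 0.9
python3 - <<'E'
from h import *
f=vision.grab_frame("wrist"); np.save("w5.npy",f,allow_pickle=True)
p,q=tool(); print(p.round(4))
gs=[]
for z in (.074,.028):
    A=rectify(f,.43,.63,-.11,.03,z,.0003); g,l=lines(A,.63,.03,.0003,.025); gs.append(g)
    print(z); [print(*t) for t in l]
cv2.imwrite("pics/r5.png",cv2.resize(np.hstack(gs),None,fx=.85,fy=.85,interpolation=cv2.INTER_AREA))
E
```

```text
clock: 10.15
tcp_pos: [0.5157, -0.0835, 0.2078]
orientation: [0.377, -3.118, -0.001]
contact_force: [0.4, 0.1, 0.2]
grip_width: 0.0767
gripper_force: 0.0
[ 0.5156 -0.0833  0.2076]
0.074
447.1 -102.0 480.5 -102.0 -0.0 33
459.6 -78.3 492.9 -70.5 13.1 34
492.9 -73.5 518.0 -66.8 14.9 26
516.6 -64.8 571.7 -51.0 14.1 57
446.6 -52.6 453.9 -83.8 -76.9 32
449.4 -36.9 458.5 -78.0 -77.5 42
597.1 -15.4 604.5 -43.0 -75.0 28
568.0 13.1 594.6 19.8 14.2 28
0.028
463.1 -74.4 500.9 -65.7 13.1 39
530.1 -58.7 591.2 -43.1 14.3 63
447.6 -44.6 456.2 -81.3 -76.9 38
453.4 -37.7 461.3 -73.9 -77.6 37
```

View pics/r5.png

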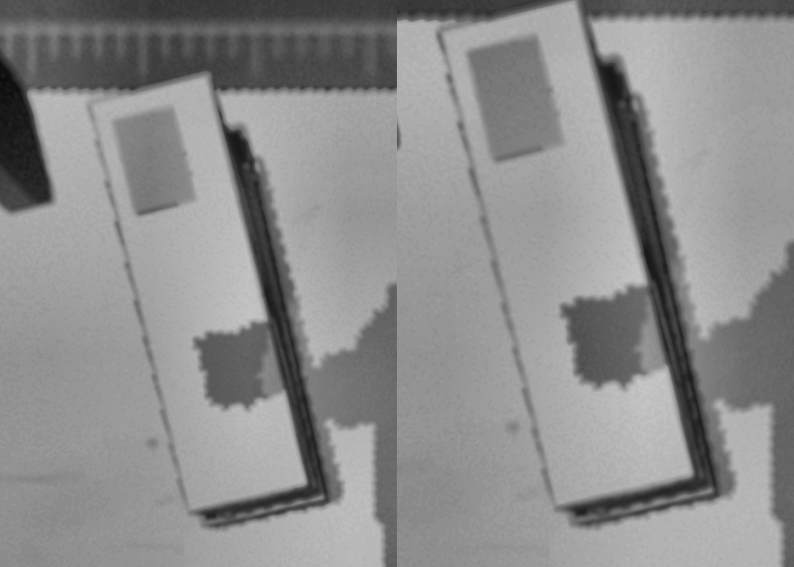

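Carton 1 sits at about (526.7,-40.4) mm with yaw 13.7°, against a target of (527.7,-40.5), so it is within 1 mm. The near edge and the tray rim agree too. Now on to c2.

```bash
python3 -m handwheel '[{"dp":[0.01,-0.035,0],"delta_rot":[0,0,0.05]},{"dp":[0.028,-0.095,0.01],"delta_rot":[0,0,0.16]},{"dp":[0.045,-0.155,0.03],"delta_rot":[0,0,0.3]},{"dp":[0.062,-0.21,0.06],"delta_rot":[0,0,0.41]},{"dp":[0.0682,-0.2357,0.0778],"delta_rot":[0,0,0.41]},{"dp":[0.0682,-0.2357,0.0778],"delta_rot":[0,0,0.41]},{"dp":[0.0682,-0.2357,0.0778],"delta_rot":[0,0,0.41]},{"dp":[0.0682,-0.2357,0.0778],"delta_rot":[0,0,0.41]}]'
python3 - <<'E'
from h import *
f=vision.grab_frame("wrist"); np.save("w6.npy",f,allow_pickle=True)
p,q=tool(); print(p.round(4),q.as_matrix()[:2,:2].round(4).tolist())
A=rectify(f,.41,.61,-.41,-.26,.036,.0003); g,l=lines(A,.61,-.26,.0003,.02)
[print(*t) for t in l]; cv2.imwrite("pics/r6.png",g)
E
```

```text
clock: 11.2
tcp_pos: [0.5069, -0.3278, 0.131]
orientation: [0.262, 3.13, 0.001]
contact_force: [-0.2, -0.8, 0.0]
grip_width: 0.0773
gripper_force: 0.0
[ 0.5068 -0.328   0.1312] [[-0.986, 0.1666], [0.1666, 0.986]]
538.7 -402.7 568.2 -407.6 -9.3 30
472.7 -345.2 500.3 -350.7 -11.3 28
450.8 -341.6 471.6 -345.6 -11.0 21
429.6 -336.4 436.5 -295.3 80.4 42
430.6 -317.5 434.5 -297.0 79.4 21
543.0 -313.5 562.8 -316.8 -9.6 20
542.3 -311.6 564.7 -315.1 -8.9 23
562.0 -266.6 592.6 -271.3 -8.7 31
```

View pics/r6.png

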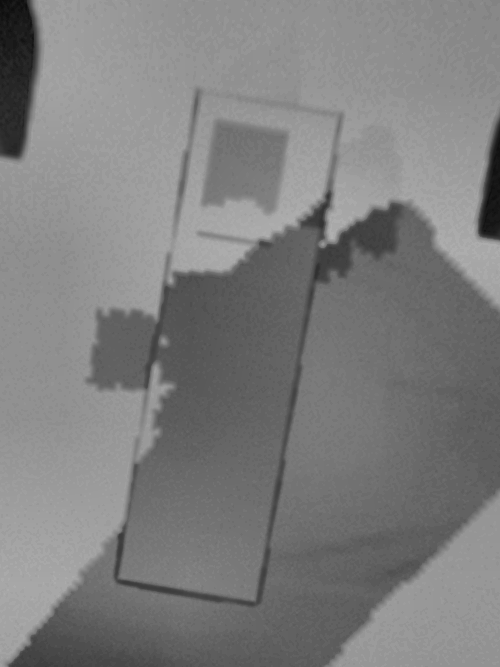

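Carton 2's corners give centre (0.506,-0.3286), yaw -9.35° and size about 149×43 mm, as expected. Gripping it.

```bash
python3 -m handwheel '[{"dp":[0.0013,-0.0012,0.04],"delta_rot":[0,0,-0.004]},{"dp":[0.0013,-0.0012,0.08],"delta_rot":[0,0,-0.004]},{"dp":[0.0013,-0.0012,0.105],"delta_rot":[0,0,-0.004]},{"dp":[0.0013,-0.0012,0.12],"delta_rot":[0,0,-0.004]},{"dp":[0.0013,-0.0012,0.12],"delta_rot":[0,0,-0.004]},{"dp":[0.0013,-0.0012,0.12],"delta_rot":[0,0,-0.004]}]' && python3 -m handwheel '[{"dp":[0,0,0],"delta_rot":[0,0,0]},{"dp":[0,0,0],"delta_rot":[0,0,0]},{"dp":[0,0,0],"delta_rot":[0,0,0]},{"dp":[0,0,0],"delta_rot":[0,0,0]},{"dp":[0,0,0],"delta_rot":[0,0,0]},{"dp":[0,0,0],"delta_rot":[0,0,0]}]' 0.3 30
```

```text
clock: 12.0
tcp_pos: [0.5051, -0.3309, 0.0118]
orientation: [0.26, 3.129, -0.001]
contact_force: [-0.2, -0.6, 0.5]
grip_width: 0.0767
gripper_force: 0.0
clock: 12.75
tcp_pos: [0.5049, -0.3307, 0.0115]
orientation: [0.26, 3.13, -0.0]
contact_force: [-1.4, 2.2, 6.0]
grip_width: 0.0435
gripper_force: 32.0
```

```bash
python3 -m handwheel '[{"dp":[0,0,-0.015],"delta_rot":[0,0,0]},{"dp":[0,0,-0.06],"delta_rot":[0,0,0]},{"dp":[0.003,0.03,-0.11],"delta_rot":[0,0,-0.04]},{"dp":[0.008,0.08,-0.15],"delta_rot":[0,0,-0.12]},{"dp":[0.014,0.14,-0.15],"delta_rot":[0,0,-0.22]},{"dp":[0.02,0.2,-0.15],"delta_rot":[0,0,-0.32]},{"dp":[0.025,0.255,-0.15],"delta_rot":[0,0,-0.39]},{"dp":[0.027,0.2894,-0.15],"delta_rot":[0,0,-0.404]},{"dp":[0.027,0.2894,-0.13],"delta_rot":[0,0,-0.404]},{"dp":[0.027,0.2894,-0.108],"delta_rot":[0,0,-0.404]},{"dp":[0.027,0.2894,-0.1],"delta_rot":[0,0,-0.404]},{"dp":[0.027,0.2894,-0.1],"delta_rot":[0,0,-0.404]}]'
python3 - <<'E'
from h import *
f=vision.grab_frame("wrist"); np.save("w7.npy",f,allow_pickle=True)
p,q=tool(); print(p.round(4),q.as_matrix()[:2,:2].round(4).tolist())
for z in (p[2]+.025,.074,.028):
    A=rectify(f,.42,.50,-.11,.01,z,.0002); g,l=lines(A,.50,.01,.0002,.02)
    print(z); [print(*t) for t in l]
E
```

```text
clock: 14.25
tcp_pos: [0.5252, -0.041, 0.1108]
orientation: [0.372, -3.119, 0.0]
contact_force: [-0.3, -1.4, -0.5]
grip_width: 0.0434
gripper_force: 31.2
[ 0.5257 -0.041   0.1112] [[-0.9719, -0.2354], [-0.2354, 0.9719]]
0.13624594104341922
420.1 -95.9 445.3 -96.0 -0.3 25
459.0 -77.7 500.0 -67.7 13.7 42
477.6 -74.3 497.7 -69.5 13.5 21
425.5 -55.7 448.7 -55.8 -0.2 23
0.074
449.6 -38.3 456.9 -68.1 -76.2 31
468.2 -19.6 498.4 -12.4 13.4 31
0.028
449.6 -33.0 456.0 -59.0 -76.1 27
```

```bash
python3 -m handwheel '[{"dp":[-0.0005,0,0.006],"delta_rot":[0,0,0]},{"dp":[-0.0005,0,0.013],"delta_rot":[0,0,0]},{"dp":[-0.0005,0,0.018],"delta_rot":[0,0,0]},{"dp":[-0.0005,0,0.021],"delta_rot":[0,0,0]},{"dp":[-0.0005,0,0.023],"delta_rot":[0,0,0]},{"dp":[-0.0005,0,0.024],"delta_rot":[0,0,0]},{"dp":[-0.0005,0,0.0245],"delta_rot":[0,0,0]},{"dp":[-0.0005,0,0.0245],"delta_rot":[0,0,0]}]'
```

```text
clock: 15.3
tcp_pos: [0.526, -0.0405, 0.0863]
orientation: [-0.373, 3.119, 0.0]
contact_force: [0.2, 0.5, -2.2]
grip_width: 0.0435
gripper_force: 31.3
```

```bash
python3 -m handwheel '[{"dp":[0,0,0.0005],"delta_rot":[0,0,0]},{"dp":[0,0,0.001],"delta_rot":[0,0,0]},{"dp":[0,0,0.001],"delta_rot":[0,0,0]},{"dp":[0,0,0.001],"delta_rot":[0,0,0]}]'
```

```text
clock: 15.8
tcp_pos: [0.526, -0.0405, 0.0855]
orientation: [-0.373, 3.119, 0.0]
contact_force: [-2.2, 0.1, 6.7]
grip_width: 0.0434
gripper_force: 32.0
```

```bash
python3 -m handwheel '[{"dp":[0,0,0],"delta_rot":[0,0,0]},{"dp":[0,0,0],"delta_rot":[0,0,0]},{"dp":[0,0,0],"delta_rot":[0,0,0]},{"dp":[0,0,0],"delta_rot":[0,0,0]},{"dp":[0,0,-0.03],"delta_rot":[0,0,0]},{"dp":[0,0,-0.07],"delta_rot":[0,0,0]},{"dp":[0,0,-0.11],"delta_rot":[0,0,0]},{"dp":[0.02,0,-0.15],"delta_rot":[0,0,0]},{"dp":[0.02,0,-0.16],"delta_rot":[0,0,0]},{"dp":[0.02,0,-0.16],"delta_rot":[0,0,0]},{"dp":[0.02,0,-0.16],"delta_rot":[0,0,0]}]' 1.0
python3 - <<'E'
from h import *
f=vision.grab_frame("wrist"); np.save("w8.npy",f,allow_pickle=True)
p,q=tool(); print(p.round(4))
gs=[]
for z in (.110,.028):
    A=rectify(f,.43,.63,-.11,.03,z,.0003); g,l=lines(A,.63,.03,.0003,.025); gs.append(g)
    print(z); [print(*t) for t in l]
gs.append(cv2.resize(cv2.cvtColor(f["img"],cv2.COLOR_BGR2GRAY)[:, 300:],None,fx=.0,fy=0,dsize=(340*gs[0].shape[0]//480,gs[0].shape[0])))
cv2.imwrite("pics/r8.png",cv2.resize(np.hstack([gs[0],gs[2]]),None,fx=.85,fy=.85,interpolation=cv2.INTER_AREA))
E
```

```text
clock: 17.18
tcp_pos: [0.5061, -0.0449, 0.2438]
orientation: [0.374, -3.117, 0.0]
contact_force: [0.1, 0.3, -0.6]
grip_width: 0.0856
gripper_force: 0.0
[ 0.506  -0.045   0.2437]
0.11
484.0 -73.0 518.5 -65.4 12.4 35
559.9 -38.9 584.5 -33.1 13.2 25
449.2 -37.1 459.2 -77.4 -76.1 41
481.3 -27.8 508.0 -21.2 14.1 28
519.9 -19.8 548.5 -12.8 13.7 29
515.6 -19.0 548.1 -10.6 14.5 34
594.1 -1.8 600.2 -27.7 -76.8 27
0.028
455.1 -29.6 460.6 -55.5 -78.0 27
496.2 -17.7 530.6 -9.0 14.3 35
591.0 -5.7 597.3 -31.5 -76.3 27Traceback (most recent call last):
  File "<stdin>", line 8, in <module>
cv2.error: OpenCV(4.12.0) :-1: error: (-5:Bad argument) in function 'resize'
> Overload resolution failed:
>  - argument for resize() given by name ('dsize') and position (2)
>  - argument for resize() given by name ('dsize') and position (2)
```

The top carton's near edge runs (449.2,-37.1)–(459.2,-77.4), and its length is 149 mm. The column centre is about (526.8,-40.0) mm with yaw 13.7°, and the layers agree within 1 mm. Next, the lid.

```bash
python3 -m handwheel '[{"dp":[-0.005,0.04,-0.02],"delta_rot":[0,0,0]},{"dp":[-0.01,0.1,-0.036],"delta_rot":[0,0,0]},{"dp":[-0.015,0.16,-0.036],"delta_rot":[0,0,0]},{"dp":[-0.02,0.22,-0.036],"delta_rot":[0,0,0]},{"dp":[-0.026,0.28,-0.036],"delta_rot":[0,0,0]},{"dp":[-0.032,0.34,-0.036],"delta_rot":[0,0,0]},{"dp":[-0.036,0.375,-0.036],"delta_rot":[0,0,0]},{"dp":[-0.036,0.387,-0.036],"delta_rot":[0,0,0]},{"dp":[-0.036,0.387,-0.036],"delta_rot":[0,0,0]},{"dp":[-0.036,0.387,-0.036],"delta_rot":[0,0,0]},{"dp":[-0.036,0.387,-0.036],"delta_rot":[0,0,0]}]'
python3 - <<'E'
from h import *
f=vision.grab_frame("wrist"); np.save("w9.npy",f,allow_pickle=True)
p,q=tool(); print(p.round(4),q.as_matrix()[:2,:2].round(4).tolist())
x1,y1,s=.58,.48,.0005
A=rectify(f,.33,x1,.22,y1,.094,s); g,l=lines(A,x1,y1,s,.03); [print(*t) for t in l]
h=cv2.cvtColor(A,cv2.COLOR_BGR2HSV); m=((h[...,0]>5)&(h[...,0]<25)&(h[...,1]>60)&(h[...,2]>110)).astype(np.uint8)
m=cv2.morphologyEx(m,cv2.MORPH_OPEN,np.ones((5,5)))
c=max(cv2.findContours(m,0,1)[0],key=cv2.contourArea).reshape(-1,2)
print(rect(np.c_[x1-c[:,1]*s,y1-c[:,0]*s]))
B=A.copy(); cv2.drawContours(B,[c.reshape(-1,1,2)],-1,(0,255,0),1); cv2.imwrite("pics/r9.png",B)
E
```

```text
clock: 18.6
tcp_pos: [0.4509, 0.3377, 0.2813]
orientation: [-0.369, 3.12, -0.0]
contact_force: [0.7, -0.4, 0.5]
grip_width: 0.0852
gripper_force: 0.0
[0.4508 0.338  0.2814] [[-0.9723, -0.2339], [-0.2339, 0.9723]]
369.1 343.5 384.7 296.2 -71.8 50
462.4 389.7 526.1 411.1 18.6 67
525.7 410.6 546.3 348.9 -71.5 65
363.2 432.7 363.3 474.7 89.9 42
521.8 467.6 556.5 476.3 14.0 36
365.7 475.0 514.8 474.9 -0.0 149
(array([485.1, 362.5]), array([105.6,  64. ]), 18.63)
```

View pics/r9.png

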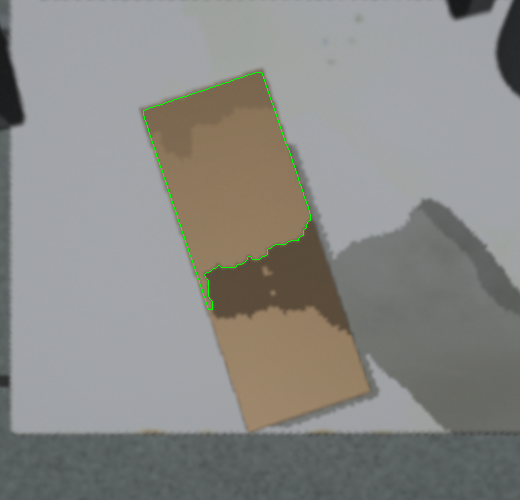

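The lid roof corners are at (142,110), (262,71), (370,393) and (248,430). That gives centre (0.4547,0.3525), yaw 18.6° and about 169×64 mm, which matches. I'll approach in two stages.

```bash
python3 -m handwheel '[{"dp":[-0.002,0.005,0.03],"delta_rot":[0,0,-0.04]},{"dp":[-0.0065,0.0134,0.08],"delta_rot":[0,0,-0.089]},{"dp":[-0.0065,0.0134,0.12],"delta_rot":[0,0,-0.089]},{"dp":[-0.0065,0.0134,0.15],"delta_rot":[0,0,-0.089]},{"dp":[-0.0065,0.0134,0.155],"delta_rot":[0,0,-0.089]},{"dp":[-0.0065,0.0134,0.155],"delta_rot":[0,0,-0.089]},{"dp":[-0.0065,0.0134,0.155],"delta_rot":[0,0,-0.089]}]'
python3 - <<'E'
from h import *
f=vision.grab_frame("wrist"); np.save("w10.npy",f,allow_pickle=True)
p,q=tool(); print(p.round(4),q.as_matrix()[:2,:2].round(4).tolist())
x1,y1,s=.58,.48,.0004
A=rectify(f,.33,x1,.22,y1,.094,s); g,l=lines(A,x1,y1,s,.03); [print(*t) for t in l]
E
```

```text
clock: 19.52
tcp_pos: [0.4543, 0.3545, 0.1278]
orientation: [-0.511, 3.098, 0.003]
contact_force: [0.1, 0.1, 0.8]
grip_width: 0.0854
gripper_force: 0.0
[0.4541 0.3545 0.1277] [[-0.947, -0.3212], [-0.3212, 0.947]]
366.3 251.0 366.5 220.6 -89.6 30
341.9 265.4 342.0 300.2 89.9 35
507.0 284.5 535.3 274.3 -19.8 30
330.5 294.2 338.0 264.3 -75.9 31
385.3 295.0 441.9 313.9 18.5 60
489.8 301.0 527.5 291.1 -14.6 39
515.0 313.4 550.7 308.7 -7.4 36
442.0 314.0 481.7 327.6 18.9 42
481.9 327.6 546.6 349.1 18.4 68
549.8 352.6 549.9 319.4 -90.0 33
368.0 357.9 405.3 370.4 18.6 39
383.4 361.7 423.4 375.4 19.0 42
456.4 387.5 525.1 410.7 18.7 72
525.8 409.8 545.6 349.9 -71.7 63
477.0 425.8 503.6 452.4 45.1 38
367.0 438.2 367.1 405.8 -89.7 32
501.8 451.7 539.3 446.9 -7.3 38
367.0 453.3 457.8 453.3 -0.0 91
```

```bash
python3 -m handwheel '[{"dp":[0,-0.002,0.01],"delta_rot":[0,0,0]},{"dp":[0,-0.002,0.03],"delta_rot":[0,0,0]},{"dp":[0,-0.002,0.055],"delta_rot":[0,0,0]},{"dp":[0,-0.002,0.072],"delta_rot":[0,0,0]},{"dp":[0,-0.002,0.078],"delta_rot":[0,0,0]},{"dp":[0,-0.002,0.078],"delta_rot":[0,0,0]},{"dp":[0,-0.002,0.078],"delta_rot":[0,0,0]}]' && python3 -m handwheel '[{"dp":[0,0,0],"delta_rot":[0,0,0]},{"dp":[0,0,0],"delta_rot":[0,0,0]},{"dp":[0,0,0],"delta_rot":[0,0,0]},{"dp":[0,0,0],"delta_rot":[0,0,0]},{"dp":[0,0,0],"delta_rot":[0,0,0]}]' 0.5 40
```

```text
clock: 20.45
tcp_pos: [0.4545, 0.3524, 0.0489]
orientation: [-0.511, 3.099, 0.001]
contact_force: [0.4, 0.0, 0.4]
grip_width: 0.0854
gripper_force: 0.0
clock: 21.08
tcp_pos: [0.4544, 0.3523, 0.049]
orientation: [-0.511, 3.099, 0.001]
contact_force: [-0.2, -1.0, 6.0]
grip_width: 0.0646
gripper_force: 44.9
```

```bash
python3 -m handwheel '[{"dp":[0,0,-0.01],"delta_rot":[0,0,0]},{"dp":[0,0,-0.04],"delta_rot":[0,0,0]},{"dp":[0,0,-0.085],"delta_rot":[0,0,0]},{"dp":[0,0,-0.13],"delta_rot":[0,0,0]},{"dp":[0,0,-0.175],"delta_rot":[0,0,0]},{"dp":[0,0,-0.21],"delta_rot":[0,0,0]},{"dp":[0,0,-0.221],"delta_rot":[0,0,0]},{"dp":[0,0,-0.221],"delta_rot":[0,0,0]}]' && python3 -m handwheel '[{"dp":[0.004,-0.02,0],"delta_rot":[0,0,0]},{"dp":[0.01,-0.06,0],"delta_rot":[0,0,0.01]},{"dp":[0.017,-0.11,0],"delta_rot":[0,0,0.02]},{"dp":[0.024,-0.16,0],"delta_rot":[0,0,0.04]},{"dp":[0.032,-0.215,0],"delta_rot":[0,0,0.05]},{"dp":[0.04,-0.27,0],"delta_rot":[0,0,0.07]},{"dp":[0.048,-0.32,0],"delta_rot":[0,0,0.08]},{"dp":[0.054,-0.36,0],"delta_rot":[0,0,0.088]},{"dp":[0.057,-0.385,0],"delta_rot":[0,0,0.088]},{"dp":[0.0583,-0.395,0],"delta_rot":[0,0,0.088]},{"dp":[0.0583,-0.395,0],"delta_rot":[0,0,0.088]},{"dp":[0.0583,-0.395,0],"delta_rot":[0,0,0.088]}]'
```

```text
clock: 22.08
tcp_pos: [0.4538, 0.3519, 0.269]
orientation: [0.512, -3.1, -0.0]
contact_force: [0.5, -0.0, -1.8]
grip_width: 0.0644
gripper_force: 44.9
clock: 23.58
tcp_pos: [0.5253, -0.0395, 0.2687]
orientation: [0.377, -3.118, -0.001]
contact_force: [0.5, 1.1, -1.7]
grip_width: 0.0649
gripper_force: 44.9
```

```bash
python3 -m handwheel '[{"dp":[-0.0004,-0.0011,0.015],"delta_rot":[0,0,0]},{"dp":[-0.0004,-0.0011,0.04],"delta_rot":[0,0,0]},{"dp":[-0.0004,-0.0011,0.062],"delta_rot":[0,0,0]},{"dp":[-0.0004,-0.0011,0.08],"delta_rot":[0,0,0]},{"dp":[-0.0004,-0.0011,0.09],"delta_rot":[0,0,0]},{"dp":[-0.0004,-0.0011,0.096],"delta_rot":[0,0,0]},{"dp":[-0.0004,-0.0011,0.096],"delta_rot":[0,0,0]},{"dp":[-0.0004,-0.0011,0.096],"delta_rot":[0,0,0]}]'
python3 - <<'E'
from h import *
p,q=tool(); print(p.round(4),q.as_matrix().round(4).tolist(),np.round(status.get_obs()["contact_force"],1))
f=vision.grab_frame("wrist"); np.save("w11.npy",f,allow_pickle=True)
A=rectify(f,.42,.60,-.11,.04,p[2]+.045,.0002); g,l=lines(A,.60,.04,.0002,.02); [print(*t) for t in l]
s=vision.grab_frame("scene"); np.save("s11.npy",s,allow_pickle=True)
c=project(s,(.527,-.04,.11)); print(c)
# expected corners of lid (rim z=p-.049) and column, for reading the picture
u=np.array([.9715,.237]); n=np.array([-.237,.9715])
for nm,L,W,z in (("rim",85.5,32.5,p[2]-.049),("roof",85.5,32.5,p[2]+.045),("top carton",75,22,.11),("mid c1",75,22,.074)):
    print(nm,[project(s,np.r_[np.array([.527,-.04])+(a*L*u+b*W*n)/1000,z])[0].round(1).tolist() for a,b in ((-1,1),(-1,-1),(1,-1),(1,1))])
x,y=c[0].astype(int); np.save("c.npy",[x,y])
cv2.imwrite("pics/s11.png",cv2.resize(s["img"][y-75:y+75,x-100:x+100],None,fx=4,fy=4,interpolation=cv2.INTER_CUBIC)); print(x-100,y-75)
E
```

```text
clock: 24.58
tcp_pos: [0.5268, -0.0418, 0.1737]
orientation: [-0.375, 3.118, 0.0]
contact_force: [-0.2, 0.1, -2.3]
grip_width: 0.0645
gripper_force: 44.9
[ 0.5268 -0.0418  0.1737] [[-0.9715, -0.2369, 0.0011], [-0.2369, 0.9715, 0.0002], [-0.0011, -0.0001, -1.0]] [-0.2  0.1 -2.3]
562.1 -92.4 600.1 -106.3 -20.0 40
464.0 -89.3 486.5 -83.9 13.6 23
486.0 -84.0 509.2 -78.4 13.7 24
444.1 -61.3 451.5 -91.6 -76.3 31
423.0 -60.1 423.2 -32.1 89.6 28
436.6 -29.9 444.2 -61.2 -76.4 32
437.9 -29.8 471.7 -21.7 13.6 35
436.8 -29.2 494.3 -15.5 13.4 59
468.3 -26.4 499.3 -26.5 -0.1 31
521.7 -9.5 541.9 -9.4 0.0 20
488.0 16.5 498.5 40.1 66.1 26
423.1 23.1 423.5 -31.9 -89.6 55
[[316.1448658  212.13490877]]
rim [[282.1, 215.8], [305.0, 223.6], [347.5, 197.9], [325.8, 191.6]]
roof [[280.6, 176.6], [304.5, 183.4], [348.9, 161.2], [326.2, 155.7]]
top carton [[288.9, 221.2], [304.2, 226.5], [341.4, 203.8], [326.7, 199.4]]
mid c1 [[289.3, 235.1], [304.4, 240.6], [341.0, 216.9], [326.6, 212.3]]
216 137
```

View pics/s11.png

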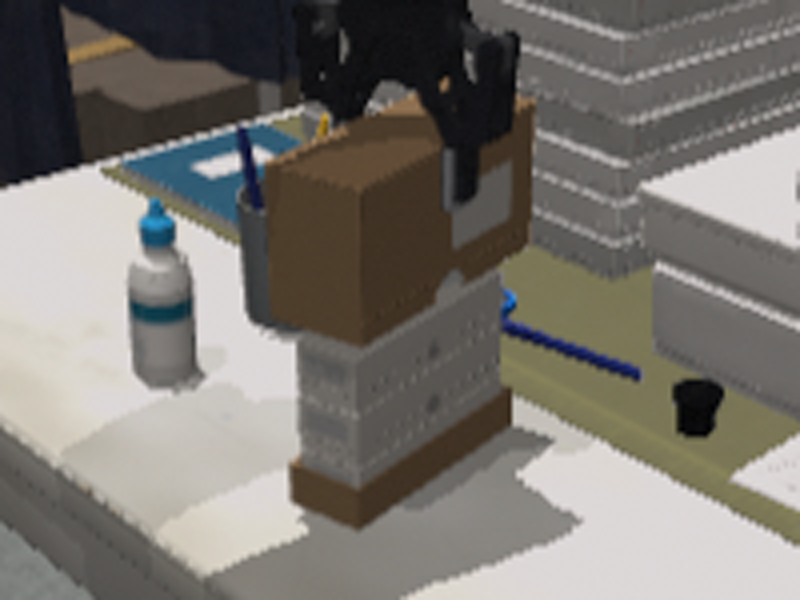

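The crop shows the three cartons in one straight column in the tray, with the lid level above them. Its near rim corner is at (360,345), against (356,346) predicted. The bottle and cup are untouched. Now lowering the last 4.5 mm to a 1 cm gap.

```bash
python3 -m handwheel '[{"dp":[0.0002,0.0008,0.002],"delta_rot":[0,0,0]},{"dp":[0.0002,0.0008,0.004],"delta_rot":[0,0,0]},{"dp":[0.0002,0.0008,0.0045],"delta_rot":[0,0,0]},{"dp":[0.0002,0.0008,0.0045],"delta_rot":[0,0,0]},{"dp":[0.0002,0.0008,0.0045],"delta_rot":[0,0,0]},{"dp":[0.0002,0.0008,0.0045],"delta_rot":[0,0,0]},{"dp":[0.0002,0.0008,0.0045],"delta_rot":[0,0,0]}]'
python3 - <<'E'
from h import *
p,q=tool(); print(p.round(4),q.as_matrix()[:,2].round(4))
f=vision.grab_frame("wrist")
A=rectify(f,.42,.60,-.11,.04,p[2]+.045,.0002); g,l=lines(A,.60,.04,.0002,.025); [print(*t) for t in l]
E
```

```text
clock: 25.55
tcp_pos: [0.526, -0.041, 0.1687]
orientation: [-0.375, 3.119, 0.0]
contact_force: [-0.5, 0.5, -0.7]
grip_width: 0.0646
gripper_force: 44.9
[ 0.526  -0.041   0.1687] [-0.  0. -1.]
561.6 -91.8 593.2 -103.3 -19.9 34
464.7 -88.3 509.2 -77.5 13.7 46
422.1 -38.9 422.2 -72.9 -89.9 34
435.8 -29.1 450.8 -91.1 -76.4 64
437.1 -29.1 476.9 -19.5 13.5 41
436.2 -28.4 493.6 -14.7 13.4 59
458.3 -27.2 487.7 -27.1 0.3 29
422.2 30.7 422.4 0.1 -89.5 31
```

```bash
python3 -c "
from bench import r; print(r.hand_in())"
```

```text
the job is handed in; nothing more can be done
None
```

The job is handed in at about 25.6 s: both loose cartons are stacked squarely on the tray carton (layers within about 1 mm by camera), and the arm is still holding the lid level, centred and lined up, about 1 cm above the top carton.

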